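# Run the friction sled along the guide rail with the push stick

### The job

Take the orange push stick from its blue tray and, using only its fork on the wooden sled (no fingers on the sled), bring the sled against the guide rail near its starting place and feed it along the rail until it rests against the red-capped stop post. Keep the sled gently but steadily pressed on the rail the whole way, never harder than about 15 N, and at the stop keep it pressed a moment. Then lay the stick back flat in its tray, let go, and leave everything else where it is.

Things in the scene. Friction and masses are not known exactly. Their poses are not given: they have to be found in the camera images.
- rig: Foot of the guide rail, fixed on the bench, the rail belongs to it. Origin at bench level on the nominal line of the rail's working face, half-way along; +y = feed direction, +x = through the rail to its back. The sled slides on the bench on the -x side. Press of 3 to 10 N on the rail is right, over 20 N harms it. The rail is stiff, it does not give.
- rail_pivot (a point): Pivot of the rail (in the rig's axes, at y = -200 mm, 20 mm up). Rail: straight aluminium bar, blue top edge, 12 mm thick, 4 to 34 mm above the bench, 5 mm behind to 425 mm ahead of here. Clamped by hand at the far end, it stands up to 0.035 rad askew of the rig's y axis either way (face up to 13 mm off near the stop): not measured, to be felt or seen.
- stop: Stop post with a red cap, fixed near the feed end: upright and round, 16 mm diameter, 40 mm high; origin on its axis at bench level, axes parallel to the rig's, 35 mm on the -x side of the nominal rail line. The sled's front face ends against it (sled centre then 53 mm before this origin along y). Meet it gently: over 25 N is too hard.
- sled_c (a point): Centre of the loose wooden sled, half-way up: block 70 (x) x 90 (y, feed direction) x 40 mm high, standing on the bench, with a brass weight on top (44 mm wide, up to 64 mm above the bench). 0.3 to 0.65 kg; sliding it takes some 1.5 to 4 N. Its +x side goes on the rail. It starts clear of the rail, turned up to 0.2 rad.
- stick_grip (a point): Centre of the orange push stick's upright grip fin, 42 mm above its underside; +x to the fork, z up. Fin 44 (x) x 16 (y), top 62 mm above the underside; bar below 20 wide, 16 high; 120 g. Fork: two upright pins, 12 mm diameter, 24 high, at x = 90, y = +-14; crossbar front at x = 78, tail at x = -50. A sled corner fits between the pins (corner at x = 84, stick at 45 degrees to both faces).
- tray: Blue shallow fixed tray, the push stick's place: outside 200 (x) x 116 (y) x 14 mm high, walls and floor 4 mm thick. Origin at the centre of its underside. The stick starts lying in it about along +x, grip fin about 20 mm to the -x side of the middle.
- cup: Bystander, loose, leave alone: clear plastic cup, 84 mm across, 75 mm high; origin at its underside.
- tub: Bystander, loose, leave alone: white plastic tub 60 x 80 x 35 mm; origin at its underside.
- weight: Bystander, loose, leave alone: brass cylinder 40 mm across, 35 mm high; origin at its underside.
- spoon: Bystander, loose, leave alone: metal spoon lying flat.
- spare: Bystander, loose, leave alone: green spare block 70 x 90 x 40, not to be used; origin at its underside.
- eraser: Bystander, loose, leave alone: white eraser 45 x 22 x 16 mm; origin at its underside.
- jar: Bystander, loose, leave alone: amber jar, 56 mm across, 80 mm high; origin at its underside.
Things that resemble listed ones, but are neither listed nor needed, are in the scene too. There is more than one size of the part that bears stick_grip; the job needs the smaller.

How it is judged:
On the way, in this order (a step that is already met when the one before it is completed fails the run):
1. the push stick is held and lifted out of its tray (height (world z) of stick_grip above 0.06 m and contact force between the fingers and stick above 1 N), for 0.2 s.
2. in the first part of the run the stick presses the sled on the rail (over 1.5 N) (contact force between sled and rig above 1.5 N and contact force between stick and sled above 0.5 N and y of sled_c in the frame of rig below -0.04 m), for 0.2 s.
3. pressed on the rail while passing the middle (contact force between sled and rig above 1.5 N and contact force between stick and sled above 0.5 N and y of sled_c in the frame of rig between -0.02 and 0.03 m), for 0.2 s.
4. pressed on the rail in the last part (contact force between sled and rig above 1.5 N and contact force between stick and sled above 0.5 N and y of sled_c in the frame of rig between 0.045 and 0.09 m), for 0.2 s.
5. at the stop post (within 5 mm), still pressed on the rail (contact force between sled and rig above 1.5 N and contact force between stick and sled above 0.5 N and y of sled_c in the frame of stop above -0.058 m), for 0.2 s.
At the end, for the whole second after the job is handed in: The sled rests against the stop post (within 5 mm), centre 18 to 52 mm before the nominal rail line, within 0.08 rad of the rig axis; the stick lies flat in its tray, released (grip point within 60 mm along, 45 mm across the middle, under 52 mm high, tilt under 0.1 rad) (y of sled_c in the frame of stop between -0.058 and -0.045 m and x of sled_c in the frame of rig between -0.052 and -0.018 m and angle between the y axis of sled_c and the y axis of rig, either way round below 0.08 rad and linear speed of each of sled, stick below 0.01 m/s and angle between sled_c's own z axis and vertical below 0.06 rad and x of stick_grip in the frame of tray between -0.06 and 0.06 m and y of stick_grip in the frame of tray between -0.045 and 0.045 m and z of stick_grip in the frame of tray below 0.052 m and angle between stick_grip's own z axis and vertical below 0.1 rad); the robot touches nothing.
It fails at once if the rail is pressed with more than 20 N, or the stop hit with more than 25 N (contact force between any of sled, stick and rig above 20 N or contact force between sled and stop above 25 N).
It fails at once if fingers or arm touch the sled (contact force between any of the fingers, the arm and sled above 0.3 N).
It fails at once if the sled is tipped (angle between sled_c's own z axis and vertical above 0.2 rad).
It fails at once if once past the start the sled strays from the rail or turns away (y of sled_c in the frame of rig above -0.02 m and (x of sled_c in the frame of rig below -0.055 m or angle between the y axis of sled_c and the y axis of rig, either way round above 0.12 rad)).
It fails at once if a bystander is moved more than 20 mm (distance of any of cup, tub, weight, spoon, spare, eraser, jar from where it was at the start of the episode above 0.02 m).
It also fails if it takes over 72 s, if anything falls off the work surface, if the arm or the gripper's body presses on something with over 40 N, if the wrist force passes 120 N, or if a joint passes its speed limit or range.

### The arm

A 6-joint arm with a two-finger parallel gripper is mounted at the origin on the work surface. World frame = base frame: x ahead of the robot, y to its left, z up, the work surface at z = 0. Lengths are in m, angles in rad, forces in N, time in s.
With the tool pointing down it reaches from about 0.35 to 0.775 m from the base axis. Payload 5.5 kg.
Tool frame: the origin (TCP) lies midway between the tips of the shut fingers; the grasp point (between the pads) lies hold_point_z behind it (hold_point_z is the distance from the TCP to the grasp point, in m); z points along the fingers, y is the direction in which the jaws open and shut (so a half turn about z gives the same grasp; the last joint's range is limited). The gripper opens to 85 mm and grips with 20 to 120 N. Pads are 22 mm wide; open, the fingers measure 114 mm over their backs; the gripper's body (76 mm by 85 mm) begins 54 mm behind the grasp point. The pads swing forward as they close: fully open they stand 13 mm farther back than shut.
Start: joints at [0.961, 0.313, 0.046, 1.304, 0, 1.431], TCP at [0.26, 0.513, 0.231] pointing down, gripper open.
Joint ranges: [-2.76, 2.76], [-0.86, 1.69], [-1.03, 1.26], [-2.2, 2.34], [-1.47, 1.5], [-3.14, 3.14]. Speed limits (rad/s): [2.57, 2.57, 3.14, 3.14, 3.14, 3.14].

### API

Orientations are given as a unit quaternion [w, x, y, z].
In Python, from workcell import * gives the robot as it stands. The module is installed in compiled form; this text tells all that it offers.
- The arm moves only by the tool jog_arm, never from a script. Its argument "plan" is a list of rows, each a list of 6 numbers: the shift along the world's x, y, z in m, then the turn, a rotation vector about the world's x, y, z in degrees. A call has exactly 10 rows; each row shifts and turns the commanded pose from where the row before left it; what a row does not reach is not made up. A row lasts 1/10 s, in which the tool goes at most 50 mm and 8.59 degrees, less where a joint would pass 70% of its speed; a pose out of reach is approached as far as the arm can. A call with a gripper value outside its range is refused whole. "hand" is the opening, from 0 (shut) to 1 (fully open), set as the call begins (left out, the last holds). The fingers move at their own pace and stop on an object; "force" is the grip in N (left out, the last holds). Time passes only in rows, so rows that do not move let the fingers close, or fill a call up. It gives the time, the measured TCP pose, the force and the opening at its end, in the units of the state.
- get_state(): the state, without advancing time (a new reading comes with each control period).
- read_camera(name): name is "side" or "top" or "wrist"; returns the picture (384x512x3 uint8, red, green, blue); there is no depth.
- calibration(name): a dict with "K" (3x3 intrinsics, pixels), "world_to_cam" (4x4, takes a point from world to camera coordinates). Camera axes: x right, y down, z forward; pixel columns grow to the right and rows downward; lengths in m; the calibration is good to about 2 mm. A picture is of the moment at which its call begins: read the wrist's pose just before it. calibration takes no time and is no camera call; for the wrist camera it gives the pose at the moment of the call.
- hand_in(): hands the job in, once; it reports no verdict.
The state is a dict: "clock": time; "joint_pos": joint angles; "qvel": joint speeds; "tau": joint torques, N m; "tcp_pos": TCP position; "orientation": TCP orientation; "wrist_force": force on the tool from outside, world axes, zero at the start; "ft_torque": the same for the moment, N m; "finger_gap": finger opening in m.
Only numpy, scipy, OpenCV 4.12 (cv2) and the standard library are available. Lean on these libraries where they do the work, as an engineer would, in place of code of your own. Each camera call takes 0.05 s, during which the arm holds its last target.

## Working session

There is one attempt and no reset: what is moved stays moved. The work goes in short steps, Python scripts to look and compute and a tool call to move; the robot and the scene stay as the last step left them, time stands still between calls to the robot, and variables do not carry over. Pictures are saved under pics/ and viewed, and the job is handed in when it is done.

Besides the shell and the picture viewer there is one more tool, called after "Emit:" as name([rows], argument=value, ...), one row to a line, values as JSON. jog_arm: Moves the arm, as the interface text tells. Its arguments: {"type":"object","properties":{"plan":{"type":"array","items":{"type":"array","items":{"type":"number"}}},"hand":{"type":"number"},"force":{"type":"number"}},"required":["plan"]}

```bash
mkdir -p pics; python3 - <<'E'
from workcell import *
import cv2,numpy as np
s=get_state()
for k,v in s.items(): print(k,np.round(v,4))
for n in ["side","top","wrist"]:
    c=calibration(n); print(n,np.round(c["K"],1).tolist(),np.round(c["world_to_cam"],4).tolist())
    im=read_camera(n); cv2.imwrite(f"pics/a_{n}.png",cv2.resize(im[:,:,::-1],(800,600),interpolation=cv2.INTER_CUBIC)); np.save(f"a_{n}.npy",im)
E
```

```text
clock 0.0
joint_pos [ 0.9614  0.314   0.045   1.3036 -0.      1.4312]
qvel [-0.0016 -0.0005  0.0009  0.0012  0.0025 -0.0008]
tau [-4.00000e-04 -4.80624e+01  2.98538e+01  1.93000e-02 -3.00000e-04
 -0.00000e+00]
tcp_pos [0.26   0.5123 0.2304]
orientation [-3.000e-04  2.327e-01  9.725e-01 -8.000e-04]
wrist_force [ 0.2244 -0.1783  0.1759]
ft_torque [ 0.      0.0262 -0.039 ]
finger_gap 0.0856
side [[408.1, 0.0, 254.3], [0.0, 408.1, 191.2], [0.0, 0.0, 1.0]] [[-0.9891, -0.1463, -0.013, 0.4472], [-0.091, 0.6796, -0.728, 0.1547], [0.1154, -0.7189, -0.6855, 1.046], [0.0, 0.0, 0.0, 1.0]]
top [[373.2, 0.0, 256.0], [0.0, 373.2, 191.4], [0.0, 0.0, 1.0]] [[0.0205, -0.9995, 0.0246, -0.0897], [-0.9977, -0.022, -0.0635, 0.4774], [0.064, -0.0232, -0.9977, 1.0581], [0.0, 0.0, 0.0, 1.0]]
wrist [[285.4, 0.0, 257.3], [0.0, 285.4, 192.8], [0.0, 0.0, 1.0]] [[0.4529, 0.8915, -0.0039, -0.5719], [0.8506, -0.4309, 0.3013, -0.0402], [0.267, -0.1398, -0.9535, 0.381], [0.0, 0.0, 0.0, 1.0]]
```

View pics/a_top.png

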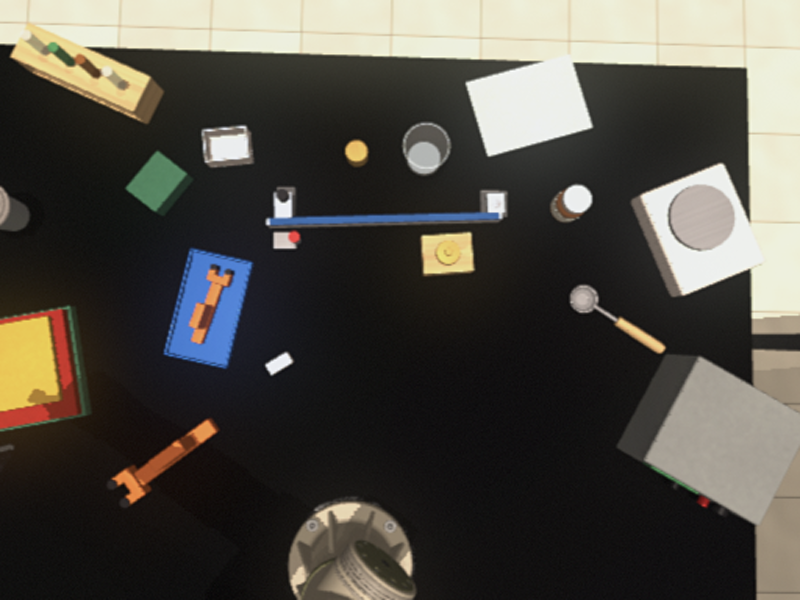

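View pics/a_side.png

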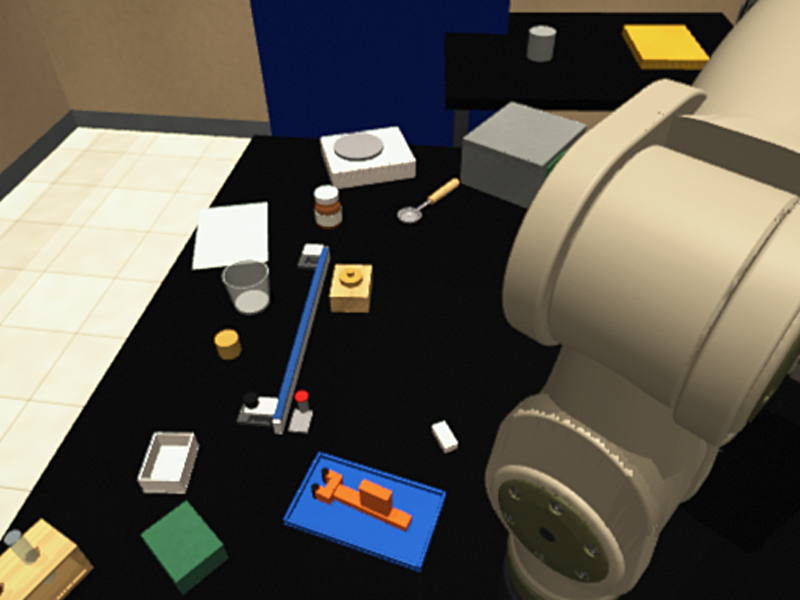

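View pics/a_wrist.png

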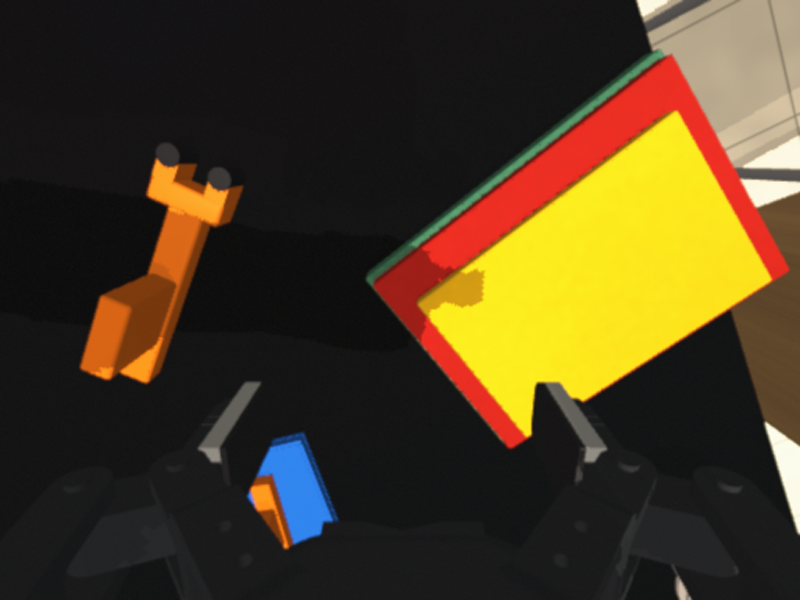

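The top view shows the rail (269,222)-(500,216), sled at (447,253), stop at (293,238), and the small stick in the tray at (208,305). The larger stick, at (160,460), is a decoy. I'll zoom in to pick exact pixels.

```bash
cat > h.py <<'E'
import numpy as np,cv2
from workcell import *
def bp(cal,px,z):
    K=cal["K"];T=np.array(cal["world_to_cam"]);R=T[:3,:3];t=T[:3,3]
    c=-R.T@t; d=R.T@np.linalg.inv(K)@np.array([px[0],px[1],1.])
    return c+d*(z-c[2])/d[2]
def pj(cal,p):
    T=np.array(cal["world_to_cam"]);q=cal["K"]@(T[:3,:3]@np.array(p)+T[:3,3]);return q[:2]/q[2]
E
python3 - <<'E'
import numpy as np,cv2
im=np.load("a_top.npy")[:,:,::-1]
cv2.imwrite("pics/b1.png",cv2.resize(im[115:185,165:325],None,fx=5,fy=5,interpolation=cv2.INTER_CUBIC))
cv2.imwrite("pics/b2.png",cv2.resize(im[150:240,95:195],None,fx=6,fy=6,interpolation=cv2.INTER_CUBIC))
E
```

```text
(no output)
```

View pics/b1.png

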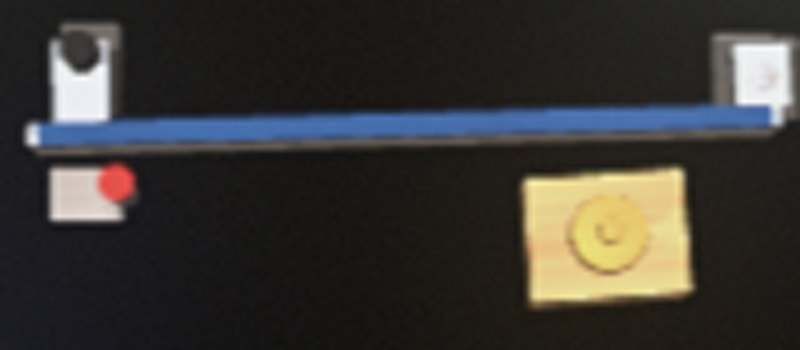

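View pics/b2.png

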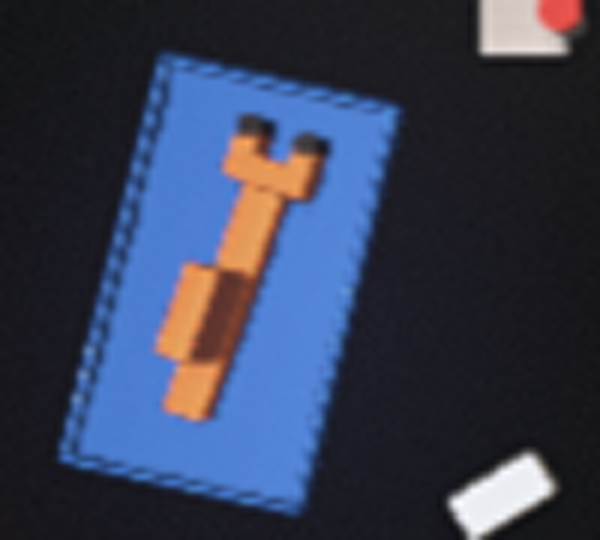

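```bash
python3 - <<'E'
from h import *
np.set_printoptions(precision=4,suppress=True)
c=calibration("top")
def P(o,f,uv,z): return bp(c,((uv[0]+.5)/f-.5+o[0],(uv[1]+.5)/f-.5+o[1]),z)
b1=lambda uv,z:P((165,115),5,uv,z)
b2=lambda uv,z:P((95,150),6,uv,z)
print("cam",-np.array(c["world_to_cam"])[:3,:3].T@np.array(c["world_to_cam"])[:3,3])
print("rail front top edge",b1((30,148),.034),b1((780,127),.034))
print("rail back top edge",b1((40,124),.034),b1((770,106),.034))
print("stop",b1((116,183),.04))
s=[b1(q,.04) for q in [(522,178),(684,168),(692,291),(531,306)]]
print("sled",*s,np.mean(s,0), [np.linalg.norm(s[i]-s[i-1]) for i in range(4)])
print("angles",[np.arctan2(*(a-b)[:2]) for a,b in((s[0],s[1]),(s[3],s[2]))])
f=[b2(q,.066) for q in [(187,262),(218,268),(190,361),(156,351)]]
print("fin",*f,np.mean(f,0),[np.linalg.norm(f[i]-f[i-1]) for i in range(4)])
p=[b2(q,.028) for q in [(253,121),(312,143)]]
print("pins",*p,np.mean(p,0))
t=[b2((170,408),.02),b2((208,416),.02)];print("tail",np.mean(t,0))
q=[b2(x,.014) for x in [(163,53),(400,104),(302,515),(61,460)]]
print("tray",*q,np.mean(q,0),[np.linalg.norm(q[i]-q[i-1]) for i in range(4)])
print("foot L,R",b1((85,110),.02),b1((760,75),.02))
E
```

```text
cam [ 0.4105 -0.0546  1.0881]
rail front top edge [0.6068 0.1659 0.034 ] [ 0.6298 -0.2615  0.034 ]
rail back top edge [0.6207 0.1607 0.034 ] [ 0.6418 -0.2556  0.034 ]
stop [0.587  0.1157 0.04  ]
sled [ 0.5955 -0.1136  0.04  ] [ 0.6035 -0.2057  0.04  ] [ 0.5333 -0.2112  0.04  ] [ 0.5227 -0.12    0.04  ] [ 0.5638 -0.1626  0.04  ] [np.float64(0.07312302145725201), np.float64(0.09247530402009714), np.float64(0.07043330780328452), np.float64(0.09176432303339106)]
angles [np.float64(-0.08693136123174561), np.float64(-0.11628143428627699)]
fin [0.4631 0.2758 0.066 ] [0.4606 0.2617 0.066 ] [0.4183 0.2725 0.066 ] [0.4225 0.288  0.066 ] [0.4411 0.2745 0.066 ] [np.float64(0.04237732018211728), np.float64(0.014262557454390814), np.float64(0.04372144974370711), np.float64(0.01599613388388065)]
pins [0.5324 0.26   0.028 ] [0.5226 0.2319 0.028 ] [0.5275 0.2459 0.028 ]
tail [0.3946 0.2867 0.02  ]
tray [0.5657 0.3083 0.014 ] [0.5438 0.1945 0.014 ] [0.347  0.2335 0.014 ] [0.3707 0.3477 0.014 ] [0.4568 0.271  0.014 ] [np.float64(0.19904710302613082), np.float64(0.11585489679202576), np.float64(0.20071196630873195), np.float64(0.11668539870068768)]
foot L,R [0.6323 0.1381 0.02  ] [ 0.663  -0.2523  0.02  ]
```

```bash
python3 - <<'E'
from h import *
import workcell
print([n for n in dir(workcell) if not n.startswith('__')]); print(getattr(workcell,'hold_point_z',None))
c=calibration("side"); im=np.load("a_side.npy")[:,:,::-1].copy()
big=cv2.resize(im,None,fx=4,fy=4,interpolation=cv2.INTER_CUBIC)
def d(p,col):
    u=pj(c,p);cv2.circle(big,(int(u[0]*4+1.5),int(u[1]*4+1.5)),3,col,-1)
th=np.radians(-17.5);o=np.array([.4411,.2745])
def st(x,y,z): return (o[0]+x*np.cos(th)-y*np.sin(th),o[1]+x*np.sin(th)+y*np.cos(th),.004+z)
for x in(-.022,.022):
  for y in(-.008,.008): d(st(x,y,.062),(0,255,0))
for y in(-.014,.014): d(st(.09,y,.024),(0,255,255))
for y in (-.01,.01): d(st(-.05,y,.016),(255,0,255))
for y in(-.257,.166): d((.6297-.0515*(y+.257),y,.034),(0,0,255))
d((.587,.1157,.04),(255,255,0))
o=np.array([.5638,-.1626]);th=.09
for x in(-.035,.035):
  for y in(-.045,.045): q=st(x,y,.036);d(q,(255,0,0))
cv2.imwrite("pics/c1.png",big[600:600+560,700:1200]); cv2.imwrite("pics/c2.png",big[1120:1460,700:1200])
E
```

```text
['MotionError', 'calibration', 'get_state', 'hand_in', 'hold_point_z', 'read_camera']
0.0187
```

View pics/c1.png

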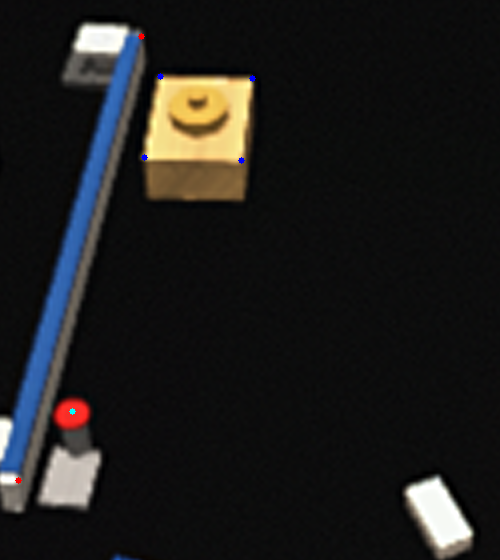

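View pics/c2.png

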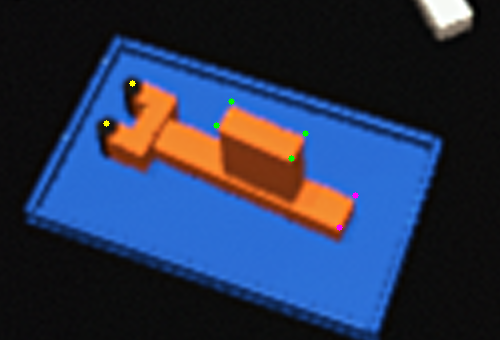

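Emit:
jog_arm([
  [0.0181, -0.0238, -0.01, 0, 0, 0.94],
  [0.0181, -0.0238, -0.01, 0, 0, 0.94],
  [0.0181, -0.0238, -0.01, 0, 0, 0.94],
  [0.0181, -0.0238, -0.01, 0, 0, 0.94],
  [0.0181, -0.0238, -0.01, 0, 0, 0.94],
  [0.0181, -0.0238, -0.01, 0, 0, 0.94],
  [0.0181, -0.0238, -0.01, 0, 0, 0.94],
  [0.0181, -0.0238, -0.01, 0, 0, 0.94],
  [0.0181, -0.0238, -0.01, 0, 0, 0.94],
  [0.0181, -0.0238, -0.01, 0, 0, 0.94],
], hand=1, force=80)

```text
clock: 1.15
tcp_pos: [0.4417, 0.2736, 0.1307]
orientation: [-0.0, 0.152, 0.988, -0.0]
wrist_force: [1.1, 0.6, 0.2]
finger_gap: 0.0854
```

```bash
python3 - <<'E'
from h import *
s=get_state();print(s["tcp_pos"],s["orientation"],s["clock"])
c=calibration("wrist");im=read_camera("wrist")[:,:,::-1]
big=cv2.resize(im,(800,600),interpolation=cv2.INTER_CUBIC);f=800/512
th=np.radians(-17.5);o=np.array([.4411,.2745])
def st(x,y,z): return (o[0]+x*np.cos(th)-y*np.sin(th),o[1]+x*np.sin(th)+y*np.cos(th),.004+z)
def d(p,col):
    u=pj(c,p);cv2.circle(big,(int(u[0]*f),int(u[1]*f)),3,col,-1)
for x in(-.022,.022):
  for y in(-.008,.008): d(st(x,y,.062),(0,255,0))
for y in(-.014,.014): d(st(.09,y,.024),(0,255,255))
for y in (-.01,.01): d(st(-.05,y,.016),(255,0,255))
cv2.imwrite("pics/d.png",big)
E
```

```text
[0.44173756 0.27360131 0.13070939] [-1.76324825e-04  1.51934618e-01  9.88390529e-01 -5.08573533e-05] 1.15
```

View pics/d.png

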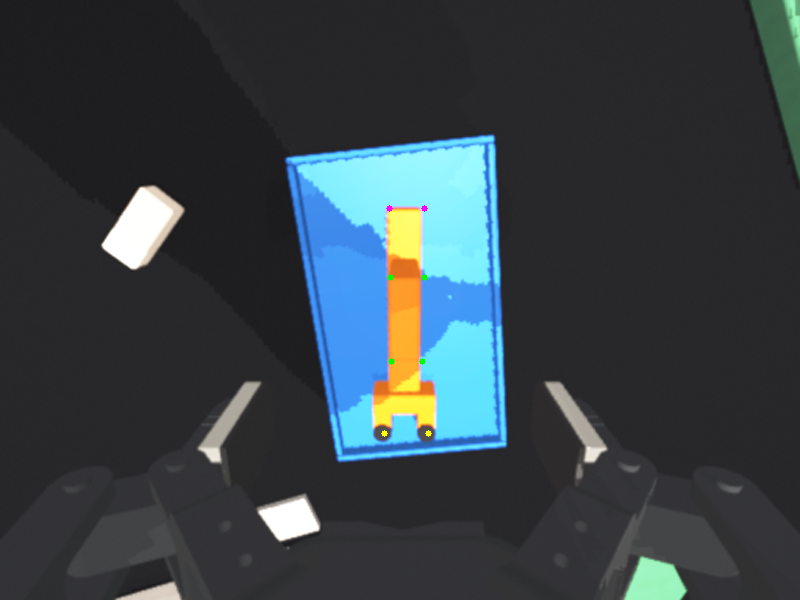

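The wrist view confirms the model. The fin at (405,320) and the pins at (384,433) and (428,433) fall on the overlay. I'll descend and grip.

Emit:
jog_arm([
  [0, 0, -0.015, 0, 0, 0],
  [0, 0.0005, -0.02, 0, 0, 0],
  [0, 0, -0.02, 0, 0, 0],
  [0, 0, -0.02, 0, 0, 0],
  [0, 0, -0.015, 0, 0, 0],
  [0, 0, -0.009, 0, 0, 0],
  [0, 0, -0.004, 0, 0, 0],
  [0, 0, 0, 0, 0, 0],
  [0, 0, 0, 0, 0, 0],
  [0, 0, 0, 0, 0, 0],
])

```text
clock: 2.2
tcp_pos: [0.442, 0.2755, 0.0291]
orientation: [0.001, 0.152, 0.988, 0.0]
wrist_force: [-0.0, 0.0, -0.4]
finger_gap: 0.0856
```

Emit:
jog_arm([
  [0, 0, 0, 0, 0, 0],
  [0, 0, 0, 0, 0, 0],
  [0, 0, 0, 0, 0, 0],
  [0, 0, 0, 0, 0, 0],
  [0, 0, 0, 0, 0, 0],
  [0, 0, 0, 0, 0, 0],
  [0, 0, 0, 0, 0, 0],
  [0, 0, 0, 0, 0, 0],
  [0, 0, 0, 0, 0, 0],
  [0, 0, 0, 0, 0, 0],
], hand=0, force=100)

```text
clock: 3.2
tcp_pos: [0.4415, 0.2753, 0.0285]
orientation: [0.0, 0.152, 0.988, 0.0]
wrist_force: [0.0, -0.7, 3.9]
finger_gap: 0.0154
```

Emit:
jog_arm([
  [0, 0, 0.02, 0, 0, 0],
  [0, 0, 0.03, 0, 0, 0],
  [0, 0, 0.035, 0, 0, 0],
  [0.0015, -0.044, 0, 0, 0, 5],
  [0.0015, -0.044, 0, 0, 0, 5],
  [0.0015, -0.044, 0, 0, 0, 5],
  [0.0015, -0.044, 0, 0, 0, 5],
  [0.0015, -0.044, 0, 0, 0, 5],
  [0.0015, -0.044, 0, 0, 0, 5],
  [0.0015, -0.044, 0, 0, 0, 5],
])

```text
clock: 4.2
tcp_pos: [0.4511, -0.0343, 0.113]
orientation: [-0.0, -0.154, 0.988, 0.0]
wrist_force: [0.7, 0.4, -1.5]
finger_gap: 0.0148
```

Emit:
jog_arm([
  [0.0008, -0.0438, 0, 0, 0, 5],
  [0.0008, -0.0438, 0, 0, 0, 5],
  [0.0008, -0.0438, 0, 0, 0, 5],
  [0.0008, -0.0438, 0, 0, 0, 5],
  [0.0008, -0.0438, 0, 0, 0, 5],
  [0.0007, -0.0438, 0, 0, 0, 5.5],
  [0, 0, -0.015, 0, 0, 0],
  [0, 0, -0.02, 0, 0, 0],
  [0, 0, -0.01, 0, 0, 0],
  [0, 0, 0, 0, 0, 0],
])

```text
clock: 5.2
tcp_pos: [0.455, -0.2942, 0.0663]
orientation: [-0.001, -0.407, 0.914, 0.002]
wrist_force: [-0.6, 0.2, -1.5]
finger_gap: 0.0152
```

```bash
cat > look.py <<'E'
from h import *
import sys
from scipy.spatial.transform import Rotation as R
tag=sys.argv[1]
s=get_state();p=s["tcp_pos"];w,x,y,z=s["orientation"]
r=R.from_quat([x,y,z,w]).as_matrix();print(p,r[:,1],np.degrees(np.arctan2(r[1,1],r[0,1])),r[:,2],"F",s["wrist_force"],s["ft_torque"],s["finger_gap"],s["clock"])
a=np.degrees(np.arctan2(r[1,1],r[0,1]));a=a-90 if abs(a-138)<90 else a+90
print("stick yaw",a)
th=np.radians(a);o=p[:2];zu=p[2]-.0245
def st(x,y,z): return (o[0]+x*np.cos(th)-y*np.sin(th),o[1]+x*np.sin(th)+y*np.cos(th),zu+z)
for n in sys.argv[2:]:
    c=calibration(n);im=read_camera(n)[:,:,::-1];np.save(f"{tag}_{n}.npy",im)
    if n=="wrist": f,o0,sz=800/512,(0,0),None; big=cv2.resize(im,(800,600),interpolation=cv2.INTER_CUBIC)
    elif n=="top": f=5;o0=(165,115);big=cv2.resize(im[115:235,165:325],None,fx=5,fy=5,interpolation=cv2.INTER_CUBIC)
    else: f=4;o0=(175,140);big=cv2.resize(im[140:290,175:375],None,fx=4,fy=4,interpolation=cv2.INTER_CUBIC)
    def d(p,col):
        u=pj(c,p);cv2.circle(big,(int((u[0]-o0[0]+.5)*f),int((u[1]-o0[1]+.5)*f)),2,col,-1)
    for y in(-.014,.014): d(st(.09,y,.024),(0,255,255))
    for y in (-.01,.01): d(st(-.05,y,.016),(255,0,255))
    cv2.imwrite(f"pics/{tag}_{n}.png",big)
E
python3 look.py e wrist top
```

```text
[ 0.45502476 -0.29421074  0.06628438] [-0.74296863  0.66930967  0.00471057] 137.98562029752833 [-0.00354911  0.00309818 -0.9999889 ] F [-0.63989616  0.24316608 -1.50748735] [-0.07405244 -0.00094974  0.03938624] 0.015151721275122432 5.2
stick yaw 47.98562029752833
```

View pics/e_wrist.png

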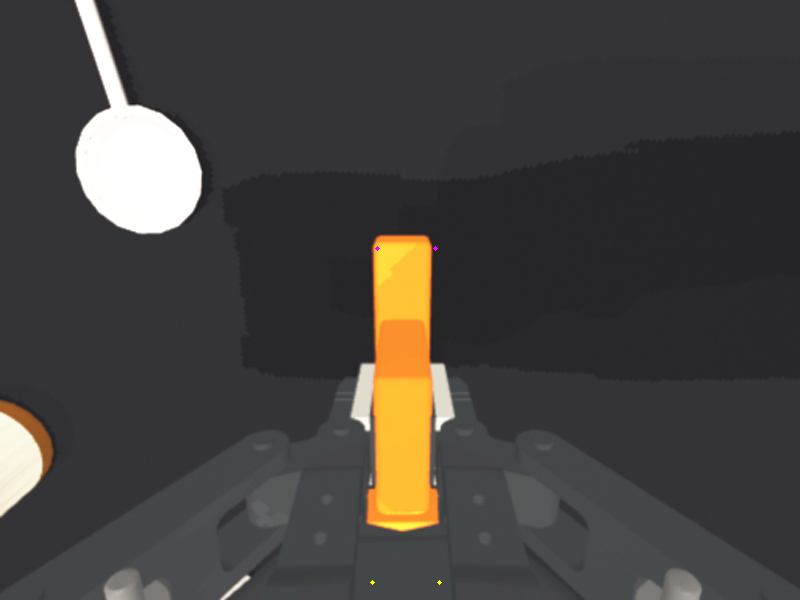

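View pics/e_top.png

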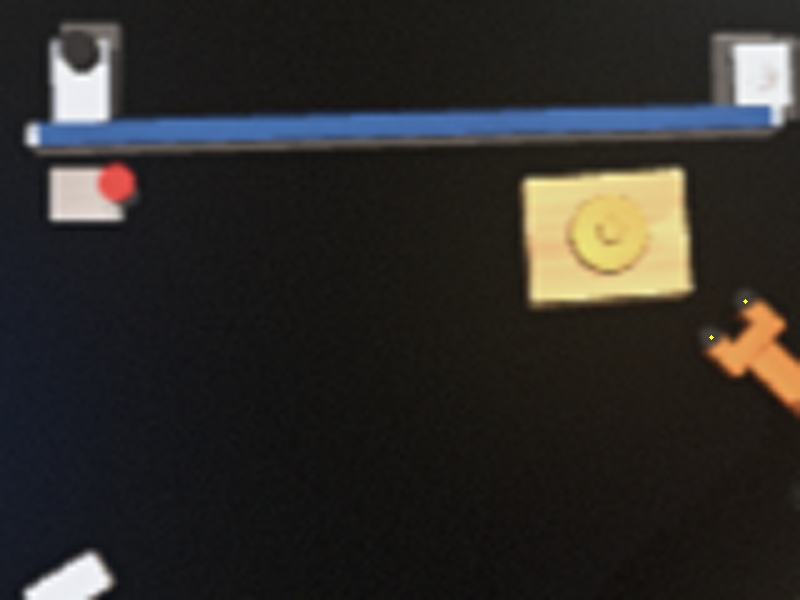

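Emit:
jog_arm([
  [0, 0, -0.008, 0, 0, 0],
  [0, 0, -0.01, 0, 0, 0],
  [0, 0, -0.01, 0, 0, 0],
  [0, 0, -0.006, 0, 0, 0],
  [0.001, 0.001, -0.003, 0, 0, 0],
  [0.003, 0.003, 0, 0, 0, 0],
  [0.003, 0.004, 0, 0, 0, 0],
  [0.003, 0.003, 0, 0, 0, 0],
  [0.002, 0.002, 0, 0, 0, 0],
  [0, 0, 0, 0, 0, 0],
])

```text
clock: 6.3
tcp_pos: [0.4691, -0.2823, 0.0316]
orientation: [0.0, -0.407, 0.913, -0.0]
wrist_force: [0.7, 0.1, -0.8]
finger_gap: 0.0148
```

```bash
python3 look.py f top
```

```text
[ 0.46906946 -0.28230963  0.03159899] [-7.43478486e-01  6.68759656e-01 -5.13123602e-04] 138.02858671007252 [ 4.38662127e-04 -2.79603706e-04 -9.99999865e-01] F [ 0.72568177  0.07245461 -0.75182702] [ 0.03392578  0.00553098 -0.03645338] 0.014805262083398569 6.3
stick yaw 48.02858671007252
```

View pics/f_top.png

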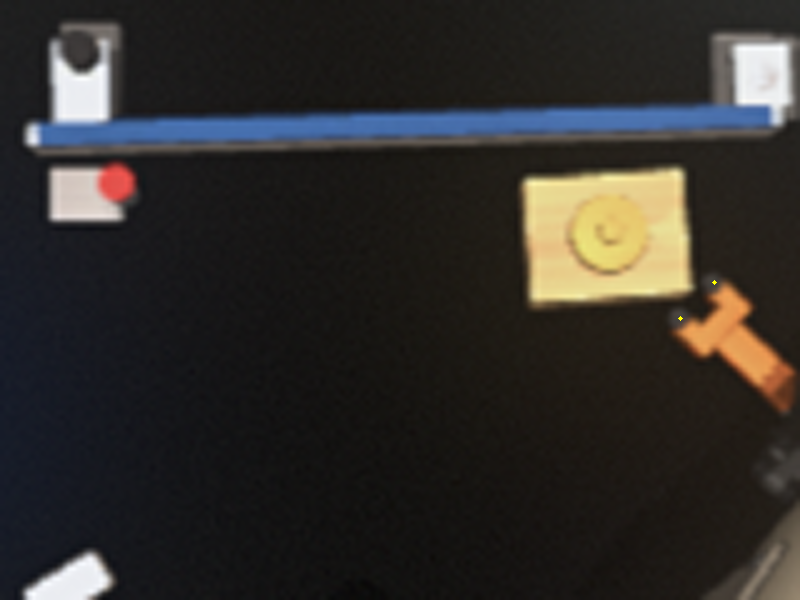

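Emit:
jog_arm([
  [0.002, 0.0025, 0, 0, 0, 0],
  [0.002, 0.0025, -0.001, 0, 0, 0],
  [0.002, 0.0025, -0.001, 0, 0, 0],
  [0.0018, 0.0022, 0, 0, 0, 0],
  [0.0018, 0.0024, 0, 0, 0, 0],
  [0.0018, 0.0024, 0, 0, 0, 0],
  [0.0018, 0.0024, 0, 0, 0, 0],
  [0.0018, 0.0024, 0, 0, 0, 0],
  [0.0018, 0.0024, 0, 0, 0, 0],
  [0.0018, 0.0024, 0, 0, 0, 0],
])

```text
clock: 7.35
tcp_pos: [0.4872, -0.2582, 0.0293]
orientation: [-0.0, -0.407, 0.914, 0.0]
wrist_force: [-2.5, -1.2, -1.7]
finger_gap: 0.015
```

```bash
python3 look.py g top
```

```text
[ 0.48715229 -0.25819158  0.02925394] [-7.42952926e-01  6.69343579e-01  3.50367260e-04] 137.98357471100863 [-3.32215707e-04  1.54698735e-04 -9.99999933e-01] F [-2.48809476 -1.21349829 -1.69319073] [-0.56138865  0.46904938 -0.00409806] 0.01498785241769147 7.35
stick yaw 47.98357471100863
```

View pics/g_top.png

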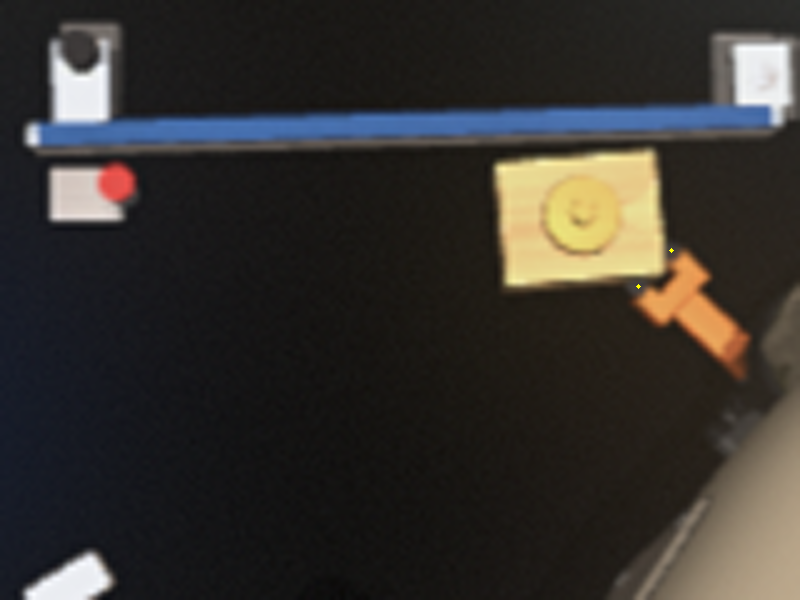

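Emit:
jog_arm([
  [0.0012, 0.0014, 0, 0, 0, 0],
  [0.0012, 0.0014, 0, 0, 0, 0],
  [0.0012, 0.0014, 0, 0, 0, 0],
  [0.0012, 0.0014, 0, 0, 0, 0],
  [0.0012, 0.0014, 0, 0, 0, 0],
  [0.001, 0.0012, 0, 0, 0, 0],
  [0.001, 0.0012, 0, 0, 0, 0],
  [0.0008, 0.001, 0, 0, 0, 0],
  [0.0008, 0.001, 0, 0, 0, 0],
  [0.0005, 0.0005, 0, 0, 0, 0],
])

```text
clock: 8.4
tcp_pos: [0.4973, -0.2464, 0.0293]
orientation: [-0.0, -0.407, 0.914, 0.0]
wrist_force: [-0.9, -1.7, -2.7]
finger_gap: 0.0149
```

```bash
python3 look.py i top side
```

```text
[ 0.4972883  -0.24642408  0.02927827] [-7.43009713e-01  6.69280602e-01  2.06404555e-04] 137.98843332666684 [-1.27780287e-04  1.66540844e-04 -9.99999978e-01] F [-0.85980044 -1.744409   -2.68985807] [-0.52200743  0.46873217  0.01810196] 0.01491399492500236 8.4
stick yaw 47.988433326666836
```

View pics/i_top.png

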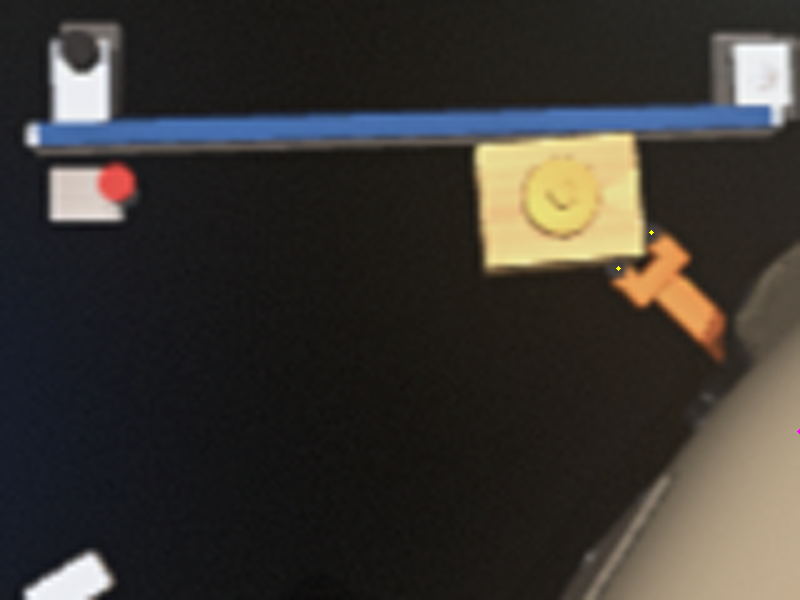

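View pics/i_side.png

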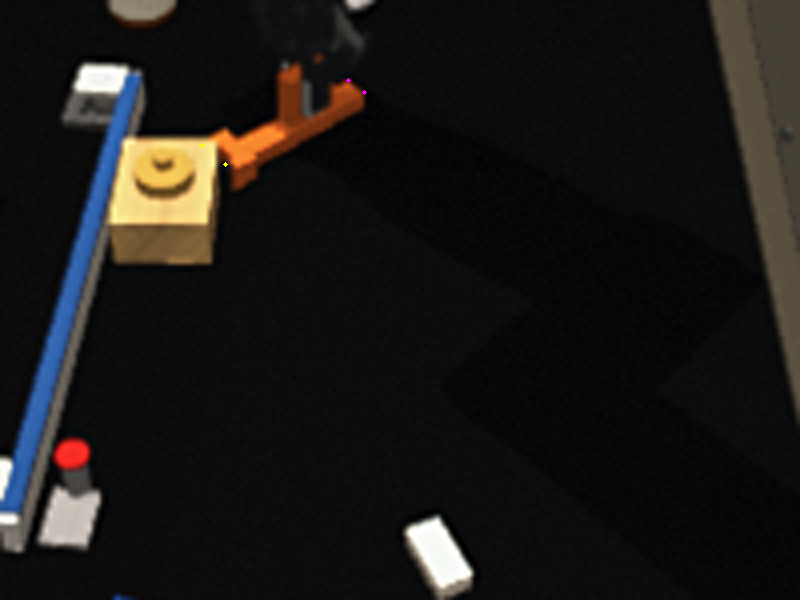

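Emit:
jog_arm([
  [0.0002, 0.0002, 0, 0, 0, 0],
  [0.0002, 0.0002, 0, 0, 0, 0],
  [0.0002, 0.0002, 0, 0, 0, 0],
  [0.0002, 0.0002, 0, 0, 0, 0],
  [0.0002, 0.0002, 0, 0, 0, 0],
  [0.0002, 0.0002, 0, 0, 0, 0],
  [0.0002, 0.0002, 0, 0, 0, 0],
  [0.0001, 0.0001, 0, 0, 0, 0],
  [0, 0, 0, 0, 0, 0],
  [0, 0, 0, 0, 0, 0],
])

```text
clock: 9.5
tcp_pos: [0.4988, -0.245, 0.0293]
orientation: [0.0, -0.407, 0.914, 0.0]
wrist_force: [-1.5, -1.8, -2.6]
finger_gap: 0.0151
```

Emit:
jog_arm([
  [0.0002, 0.0002, 0, 0, 0, 0],
  [0.0002, 0.0002, 0, 0, 0, 0],
  [0.0002, 0.0002, 0, 0, 0, 0],
  [0.0002, 0.0002, 0, 0, 0, 0],
  [0.0002, 0.0002, 0, 0, 0, 0],
  [0.0001, 0.0002, 0, 0, 0, 0],
  [0.0001, 0.0002, 0, 0, 0, 0],
  [0, 0.0001, 0, 0, 0, 0],
  [0, 0, 0, 0, 0, 0],
  [0, 0, 0, 0, 0, 0],
])

```text
clock: 10.5
tcp_pos: [0.4997, -0.2438, 0.0294]
orientation: [-0.0, -0.406, 0.914, -0.0]
wrist_force: [-4.0, -3.2, -0.2]
finger_gap: 0.015
```

Emit:
jog_arm([
  [0.0002, 0.0002, 0, 0, 0, 0],
  [0.0002, 0.0002, 0, 0, 0, 0],
  [0.0002, 0.0002, 0, 0, 0, 0],
  [0.0002, 0.0002, 0, 0, 0, 0],
  [0, 0.0002, 0, 0, 0, 0],
  [0, 0.0002, 0, 0, 0, 0],
  [0, 0, 0, 0, 0, 0],
  [0, 0, 0, 0, 0, 0],
  [0, 0, 0, 0, 0, 0],
  [0, 0, 0, 0, 0, 0],
])

```text
clock: 11.5
tcp_pos: [0.4998, -0.243, 0.0294]
orientation: [-0.001, -0.406, 0.914, -0.0]
wrist_force: [-6.2, -5.3, 0.4]
finger_gap: 0.0151
```

```bash
python3 look.py j top
```

```text
[ 0.4998099  -0.24297103  0.02938585] [-7.42457788e-01  6.69892580e-01  6.03742055e-04] 137.9412159987552 [-0.00183768 -0.0011355  -0.99999767] F [-6.20923329 -5.25588218  0.43929514] [-1.01895916  1.27695256  0.010751  ] 0.015093450030485104 11.5
stick yaw 47.94121599875521
```

View pics/j_top.png

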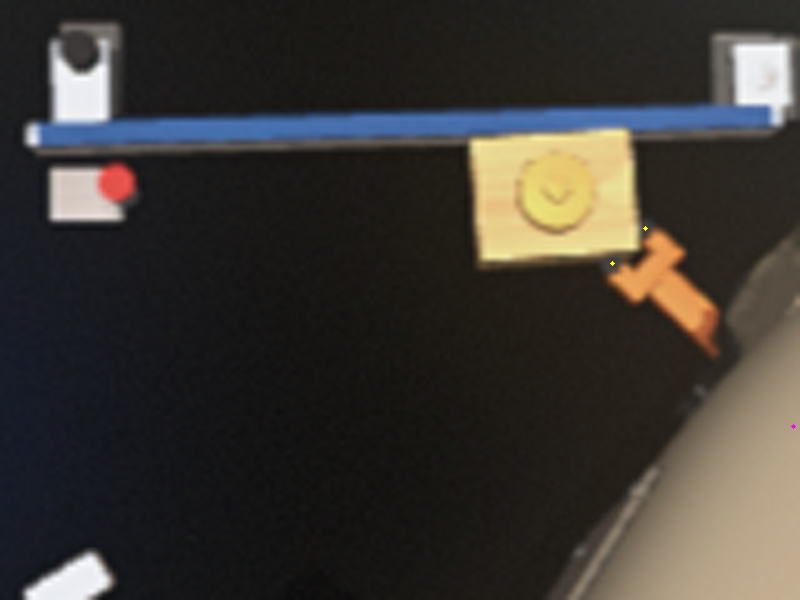

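Emit:
jog_arm([
  [0, 0.0008, 0, 0, 0, 0],
  [-0.0001, 0.001, 0, 0, 0, 0],
  [0, 0.001, 0, 0, 0, 0],
  [-0.0001, 0.001, 0, 0, 0, 0],
  [0, 0.001, 0, 0, 0, 0],
  [-0.0001, 0.001, 0, 0, 0, 0],
  [0, 0.001, 0, 0, 0, 0],
  [-0.0001, 0.001, 0, 0, 0, 0],
  [0, 0.001, 0, 0, 0, 0],
  [-0.0001, 0.001, 0, 0, 0, 0],
])

```text
clock: 12.55
tcp_pos: [0.4997, -0.2343, 0.0296]
orientation: [-0.001, -0.406, 0.914, -0.001]
wrist_force: [-4.8, -7.7, -0.4]
finger_gap: 0.0148
```

```bash
python3 look.py k top
```

```text
[ 0.49969019 -0.234346    0.0296016 ] [-0.7417596   0.67066453 -0.00133482] 137.88157961373665 [-0.00124314 -0.00336521 -0.99999356] F [-4.83791969 -7.74622368 -0.43897824] [-1.66731995  1.20119469 -0.11898491] 0.014791219781175029 12.55
stick yaw 47.88157961373665
```

View pics/k_top.png

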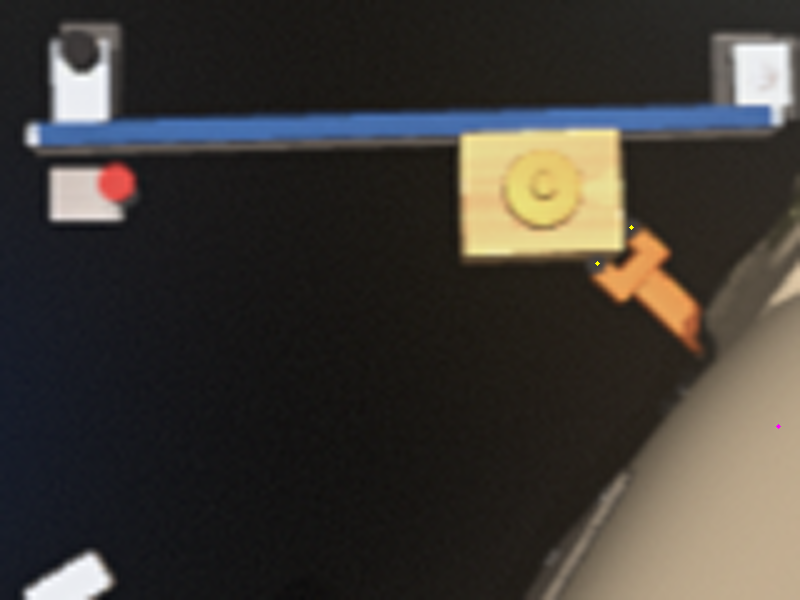

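Emit:
jog_arm([
  [-0.0001, 0.002, 0, 0, 0, 0],
  [-0.0001, 0.002, 0, 0, 0, 0],
  [-0.0001, 0.002, 0, 0, 0, 0],
  [-0.0001, 0.002, 0, 0, 0, 0],
  [-0.0001, 0.002, 0, 0, 0, 0],
  [-0.0001, 0.002, 0, 0, 0, 0],
  [-0.0001, 0.002, 0, 0, 0, 0],
  [-0.0001, 0.002, 0, 0, 0, 0],
  [-0.0001, 0.002, 0, 0, 0, 0],
  [-0.0001, 0.002, 0, 0, 0, 0],
])

```text
clock: 13.6
tcp_pos: [0.4986, -0.2143, 0.0296]
orientation: [-0.001, -0.406, 0.914, -0.001]
wrist_force: [-6.3, -7.6, -0.6]
finger_gap: 0.0156
```

Emit:
jog_arm([
  [-0.0001, 0.002, 0, 0, 0, 0],
  [-0.0001, 0.002, 0, 0, 0, 0],
  [-0.0002, 0.002, 0, 0, 0, 0],
  [-0.0001, 0.002, 0, 0, 0, 0],
  [-0.0001, 0.002, 0, 0, 0, 0],
  [-0.0001, 0.002, 0, 0, 0, 0],
  [-0.0001, 0.002, 0, 0, 0, 0],
  [-0.0001, 0.002, 0, 0, 0, 0],
  [-0.0001, 0.002, 0, 0, 0, 0],
  [-0.0001, 0.002, 0, 0, 0, 0],
])

```text
clock: 14.6
tcp_pos: [0.4976, -0.194, 0.0295]
orientation: [-0.001, -0.406, 0.914, -0.001]
wrist_force: [-5.1, -6.6, -0.4]
finger_gap: 0.0152
```

Emit:
jog_arm([
  [-0.0001, 0.002, 0, 0, 0, 0],
  [-0.0001, 0.002, 0, 0, 0, 0],
  [-0.0001, 0.002, 0, 0, 0, 0],
  [-0.0001, 0.002, 0, 0, 0, 0],
  [-0.0001, 0.002, 0, 0, 0, 0],
  [-0.0001, 0.002, 0, 0, 0, 0],
  [-0.0001, 0.002, 0, 0, 0, 0],
  [-0.0001, 0.002, 0, 0, 0, 0],
  [-0.0001, 0.002, 0, 0, 0, 0],
  [-0.0001, 0.002, 0, 0, 0, 0],
])

```text
clock: 15.6
tcp_pos: [0.4966, -0.174, 0.0295]
orientation: [-0.001, -0.406, 0.914, -0.001]
wrist_force: [-5.2, -7.7, -0.7]
finger_gap: 0.0149
```

```bash
python3 look.py l top
```

```text
[ 0.4966041  -0.17399444  0.02952619] [-0.74189051  0.67052019 -0.00106843] 137.89274442154323 [-0.00124295 -0.00296867 -0.99999482] F [-5.19568614 -7.68803484 -0.69201257] [-1.63338872  1.1496609  -0.11759394] 0.01494049046645619 15.6
stick yaw 47.89274442154323
```

View pics/l_top.png

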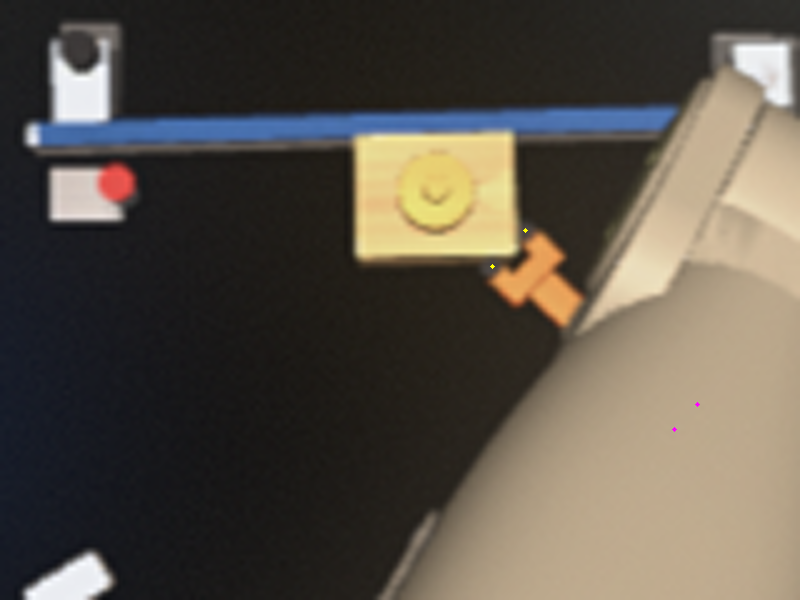

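Emit:
jog_arm([
  [-0.0001, 0.002, 0, 0, 0, 0],
  [-0.0001, 0.002, 0, 0, 0, 0],
  [-0.0001, 0.002, 0, 0, 0, 0],
  [-0.0001, 0.002, 0, 0, 0, 0],
  [-0.0001, 0.002, 0, 0, 0, 0],
  [-0.0001, 0.002, 0, 0, 0, 0],
  [-0.0001, 0.002, 0, 0, 0, 0],
  [-0.0001, 0.002, 0, 0, 0, 0],
  [-0.0001, 0.002, 0, 0, 0, 0],
  [-0.0001, 0.002, 0, 0, 0, 0],
])

```text
clock: 16.65
tcp_pos: [0.4955, -0.1539, 0.0295]
orientation: [-0.001, -0.406, 0.914, -0.001]
wrist_force: [-5.1, -8.4, -0.4]
finger_gap: 0.015
```

Emit:
jog_arm([
  [-0.0001, 0.002, 0, 0, 0, 0],
  [-0.0001, 0.002, 0, 0, 0, 0],
  [-0.0001, 0.002, 0, 0, 0, 0],
  [-0.0001, 0.002, 0, 0, 0, 0],
  [-0.0001, 0.002, 0, 0, 0, 0],
  [-0.0001, 0.002, 0, 0, 0, 0],
  [-0.0001, 0.002, 0, 0, 0, 0],
  [-0.0001, 0.002, 0, 0, 0, 0],
  [-0.0001, 0.002, 0, 0, 0, 0],
  [-0.0001, 0.002, 0, 0, 0, 0],
])

```text
clock: 17.65
tcp_pos: [0.4945, -0.1338, 0.0295]
orientation: [-0.001, -0.406, 0.914, -0.001]
wrist_force: [-5.3, -7.3, -0.3]
finger_gap: 0.0146
```

Emit:
jog_arm([
  [-0.0001, 0.002, 0, 0, 0, 0],
  [-0.0001, 0.002, 0, 0, 0, 0],
  [-0.0001, 0.002, 0, 0, 0, 0],
  [-0.0001, 0.002, 0, 0, 0, 0],
  [-0.0001, 0.002, 0, 0, 0, 0],
  [-0.0001, 0.002, 0, 0, 0, 0],
  [-0.0001, 0.002, 0, 0, 0, 0],
  [-0.0001, 0.002, 0, 0, 0, 0],
  [-0.0001, 0.002, 0, 0, 0, 0],
  [-0.0001, 0.002, 0, 0, 0, 0],
])

```text
clock: 18.65
tcp_pos: [0.4935, -0.1138, 0.0295]
orientation: [-0.001, -0.406, 0.914, -0.001]
wrist_force: [-5.2, -8.6, 0.0]
finger_gap: 0.0147
```

Emit:
jog_arm([
  [-0.0001, 0.002, 0, 0, 0, 0],
  [-0.0001, 0.002, 0, 0, 0, 0],
  [-0.0001, 0.002, 0, 0, 0, 0],
  [-0.0001, 0.002, 0, 0, 0, 0],
  [-0.0001, 0.002, 0, 0, 0, 0],
  [-0.0001, 0.002, 0, 0, 0, 0],
  [-0.0001, 0.002, 0, 0, 0, 0],
  [-0.0001, 0.002, 0, 0, 0, 0],
  [-0.0001, 0.002, 0, 0, 0, 0],
  [-0.0001, 0.002, 0, 0, 0, 0],
])

```text
clock: 19.65
tcp_pos: [0.4924, -0.0937, 0.0294]
orientation: [-0.001, -0.406, 0.914, -0.001]
wrist_force: [-4.5, -7.0, 1.1]
finger_gap: 0.0146
```

```bash
python3 look.py m top
```

```text
[ 0.49239247 -0.09370329  0.02944988] [-7.41966373e-01  6.70436841e-01 -5.85512242e-04] 137.8992017545977 [-0.00153071 -0.00256735 -0.99999553] F [-4.52324232 -7.02539885  1.0946636 ] [-1.67372049  1.04150626 -0.1422426 ] 0.014556429739505824 19.65
stick yaw 47.8992017545977
```

View pics/m_top.png

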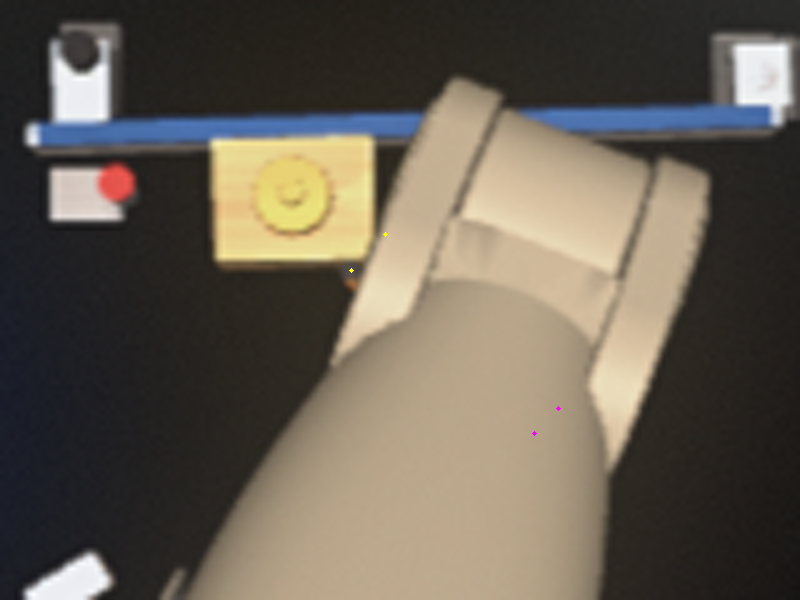

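Emit:
jog_arm([
  [-0.0001, 0.002, 0, 0, 0, 0],
  [-0.0001, 0.002, 0, 0, 0, 0],
  [0, 0.002, 0, 0, 0, 0],
  [-0.0001, 0.002, 0, 0, 0, 0],
  [-0.0001, 0.002, 0, 0, 0, 0],
  [-0.0001, 0.002, 0, 0, 0, 0],
  [-0.0001, 0.002, 0, 0, 0, 0],
  [-0.0001, 0.002, 0, 0, 0, 0],
  [-0.0001, 0.002, 0, 0, 0, 0],
  [-0.0001, 0.002, 0, 0, 0, 0],
])

```text
clock: 20.7
tcp_pos: [0.4913, -0.0738, 0.0294]
orientation: [-0.001, -0.406, 0.914, -0.001]
wrist_force: [-4.9, -8.2, 1.3]
finger_gap: 0.0143
```

Emit:
jog_arm([
  [-0.0001, 0.002, 0, 0, 0, 0],
  [-0.0001, 0.002, 0, 0, 0, 0],
  [-0.0001, 0.002, 0, 0, 0, 0],
  [-0.0001, 0.002, 0, 0, 0, 0],
  [-0.0001, 0.002, 0, 0, 0, 0],
  [-0.0001, 0.002, 0, 0, 0, 0],
  [-0.0001, 0.002, 0, 0, 0, 0],
  [-0.0001, 0.0015, 0, 0, 0, 0],
  [-0.0001, 0.0015, 0, 0, 0, 0],
  [0, 0.001, 0, 0, 0, 0],
])

```text
clock: 21.7
tcp_pos: [0.4904, -0.0557, 0.0294]
orientation: [-0.001, -0.406, 0.914, -0.001]
wrist_force: [-4.8, -7.7, 0.1]
finger_gap: 0.0144
```

```bash
python3 look.py n top side
```

```text
[ 0.490426   -0.05565581  0.02938992] [-7.41994392e-01  6.70406000e-01 -3.44516530e-04] 137.9015891522456 [-0.00181317 -0.00252068 -0.99999518] F [-4.79678724 -7.67076999  0.07416599] [-1.67996827  1.02602224 -0.15440166] 0.014412418545012892 21.7
stick yaw 47.901589152245606
```

View pics/n_top.png

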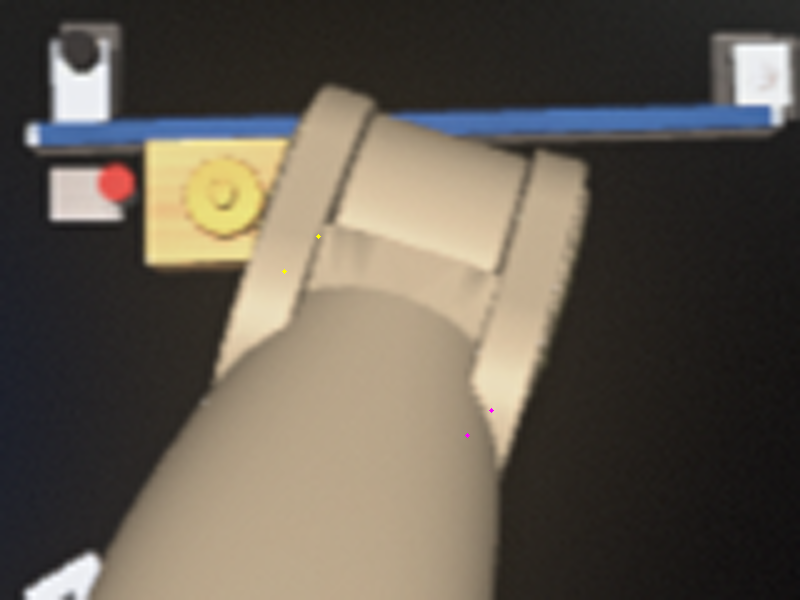

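View pics/n_side.png

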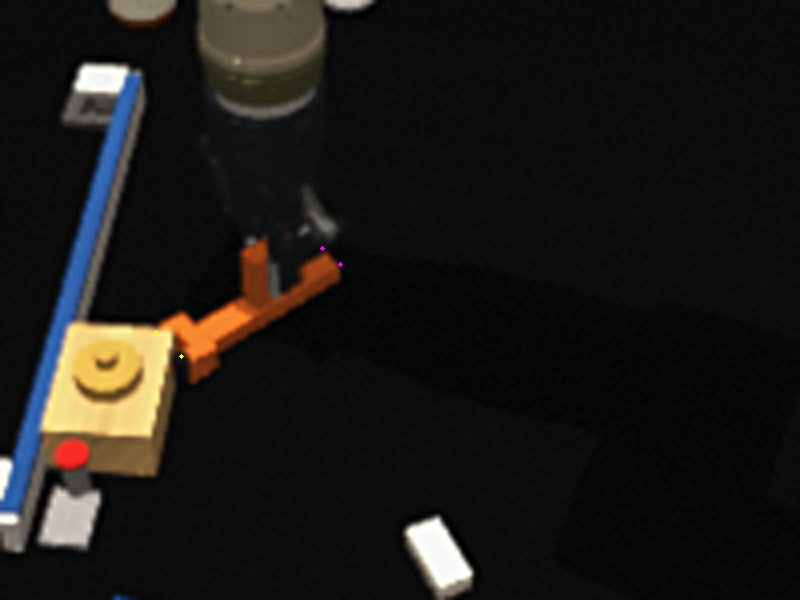

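Emit:
jog_arm([
  [-0.0001, 0.001, 0, 0, 0, 0],
  [0, 0.001, 0, 0, 0, 0],
  [-0.0001, 0.001, 0, 0, 0, 0],
  [0, 0.001, 0, 0, 0, 0],
  [-0.0001, 0.001, 0, 0, 0, 0],
  [0, 0.0005, 0, 0, 0, 0],
  [0, 0.0005, 0, 0, 0, 0],
  [0, 0.0005, 0, 0, 0, 0],
  [0, 0.0005, 0, 0, 0, 0],
  [0, 0, 0, 0, 0, 0],
])

```text
clock: 22.8
tcp_pos: [0.49, -0.0487, 0.0294]
orientation: [-0.001, -0.406, 0.914, -0.001]
wrist_force: [-5.7, -8.5, 1.4]
finger_gap: 0.0147
```

Emit:
jog_arm([
  [-0.0001, 0.0005, 0, 0, 0, 0],
  [0, 0.0005, 0, 0, 0, 0],
  [0, 0.0005, 0, 0, 0, 0],
  [0, 0.0005, 0, 0, 0, 0],
  [-0.0001, 0.0004, 0, 0, 0, 0],
  [0, 0.0003, 0, 0, 0, 0],
  [0, 0.0003, 0, 0, 0, 0],
  [0, 0, 0, 0, 0, 0],
  [0, 0, 0, 0, 0, 0],
  [0, 0, 0, 0, 0, 0],
])

```text
clock: 23.8
tcp_pos: [0.4899, -0.0462, 0.0295]
orientation: [-0.002, -0.406, 0.914, -0.001]
wrist_force: [-6.4, -9.3, 1.5]
finger_gap: 0.0149
```

Emit:
jog_arm([
  [0, 0.0003, 0, 0, 0, 0],
  [0, 0.0003, 0, 0, 0, 0],
  [0, 0.0003, 0, 0, 0, 0],
  [0, 0.0003, 0, 0, 0, 0],
  [0, 0, 0, 0, 0, 0],
  [0, 0, 0, 0, 0, 0],
  [0, 0, 0, 0, 0, 0],
  [0, 0, 0, 0, 0, 0],
  [0, 0, 0, 0, 0, 0],
  [0, 0, 0, 0, 0, 0],
])

```text
clock: 24.8
tcp_pos: [0.4897, -0.0459, 0.0296]
orientation: [-0.002, -0.405, 0.914, -0.002]
wrist_force: [-7.0, -12.7, 2.6]
finger_gap: 0.0151
```

```bash
python3 look.py q top side
```

```text
[ 0.48970948 -0.0459491   0.02960141] [-0.74102933  0.67146977 -0.00196823] 137.81929536573915 [-0.00234977 -0.00552437 -0.99998198] F [ -6.97977008 -12.70214092   2.60551283] [-2.63270935  1.25694915 -0.34360538] 0.015088202884258332 24.8
stick yaw 47.81929536573915
```

View pics/q_top.png

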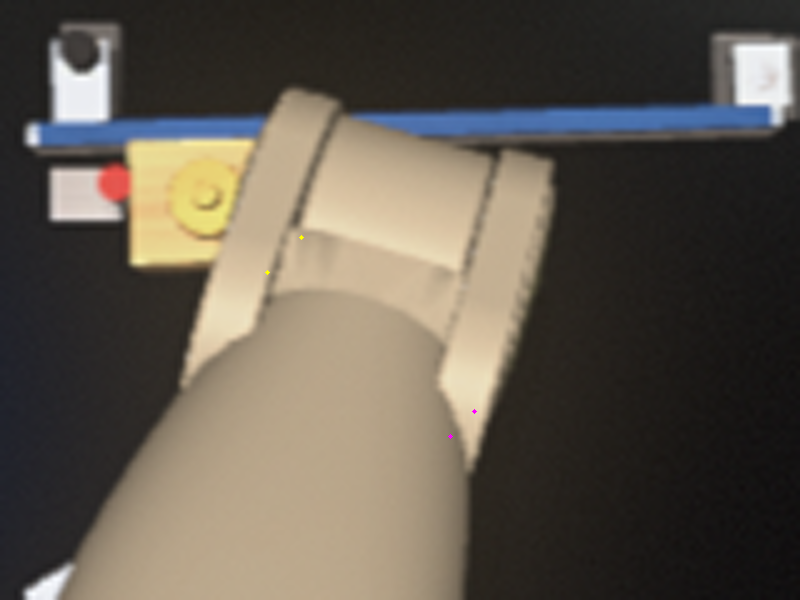

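View pics/q_side.png

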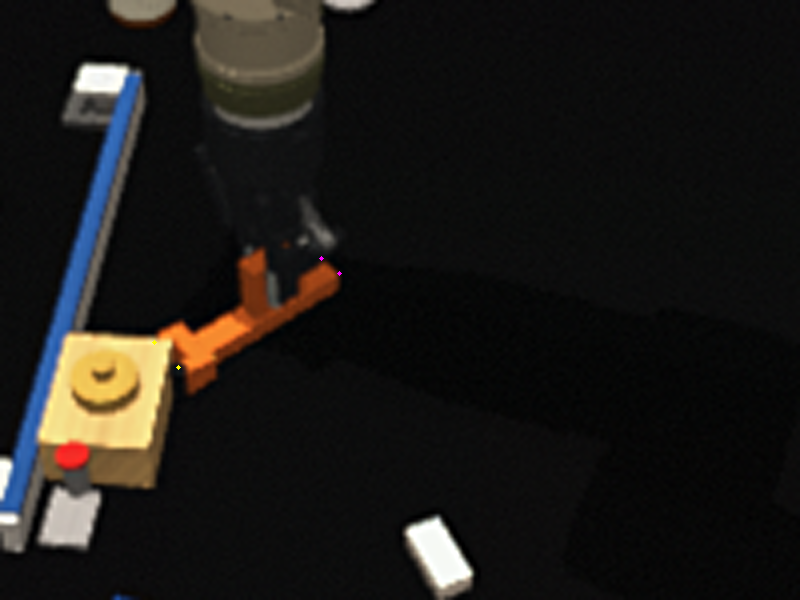

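Emit:
jog_arm([
  [0, 0, 0, 0, 0, 0],
  [0, 0, 0, 0, 0, 0],
  [0, 0, 0, 0, 0, 0],
  [-0.0007, -0.0008, 0, 0, 0, 0],
  [-0.0014, -0.0015, 0, 0, 0, 0],
  [-0.003, -0.0033, 0, 0, 0, 0],
  [-0.005, -0.0055, 0, 0, 0, 0],
  [-0.007, -0.0078, 0, 0, 0, 0],
  [-0.007, -0.0078, 0, 0, 0, 0],
  [-0.007, -0.0078, 0, 0, 0, 0],
])

```text
clock: 25.9
tcp_pos: [0.459, -0.0784, 0.0294]
orientation: [0.0, -0.407, 0.914, 0.0]
wrist_force: [-1.0, 0.6, -0.8]
finger_gap: 0.0152
```

```bash
python3 look.py r top side wrist
```

```text
[ 0.4590199  -0.07838488  0.029357  ] [-7.42955842e-01  6.69340396e-01  2.29189870e-04] 137.98382203882346 [-1.02940491e-05  3.30985303e-04 -9.99999945e-01] F [-0.97765557  0.64513823 -0.81242789] [-0.04948111  0.03225598  0.02134705] 0.015230994400660097 25.9
stick yaw 47.98382203882346
```

View pics/r_side.png

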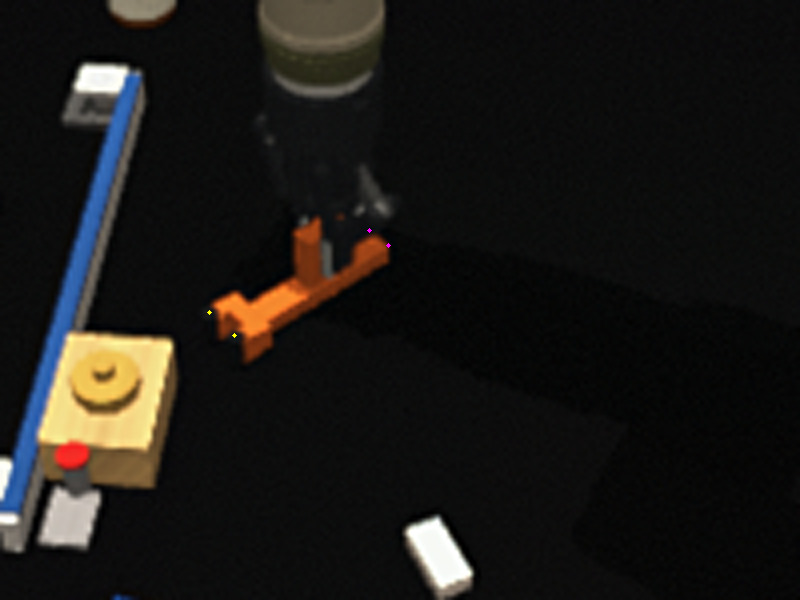

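View pics/r_wrist.png

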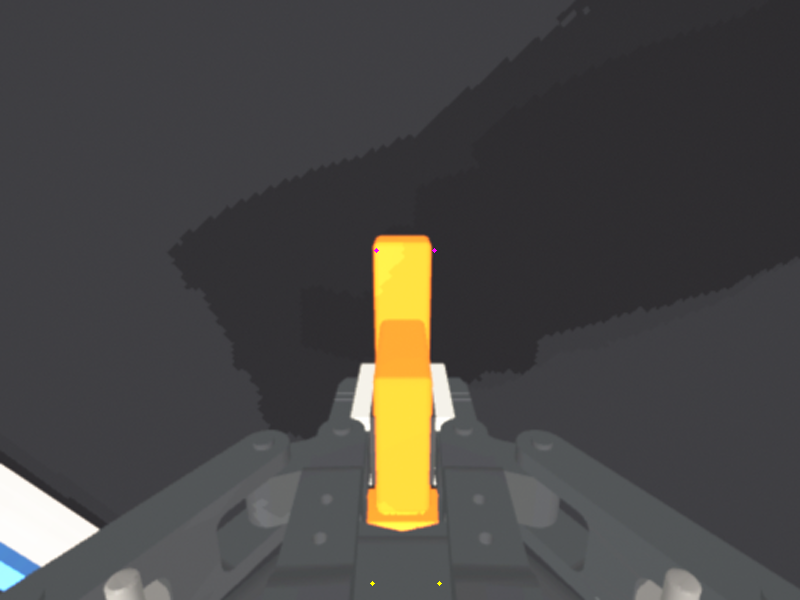

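Emit:
jog_arm([
  [0, 0, 0.02, 0, 0, 0],
  [0, 0, 0.03, 0, 0, 0],
  [0, 0, 0.03, 0, 0, 0],
  [-0.0019, 0.0395, 0, 0, 0, -6.5],
  [-0.0019, 0.0395, 0, 0, 0, -6.5],
  [-0.0019, 0.0395, 0, 0, 0, -6.5],
  [-0.0019, 0.0395, 0, 0, 0, -6.5],
  [-0.0019, 0.0395, 0, 0, 0, -6.5],
  [-0.0019, 0.0395, 0, 0, 0, -6.5],
  [-0.0019, 0.0395, 0, 0, 0, -6.5],
])

```text
clock: 27.05
tcp_pos: [0.4463, 0.2006, 0.1095]
orientation: [0.0, -0.019, 1.0, 0.0]
wrist_force: [0.5, 0.1, -1.0]
finger_gap: 0.0151
```

Emit:
jog_arm([
  [-0.0014, 0.0257, 0, 0, 0, -6.7],
  [-0.0014, 0.0257, 0, 0, 0, -6.7],
  [-0.0014, 0.0257, 0, 0, 0, -6.6],
  [0, 0, -0.02, 0, 0, 0],
  [0, 0, -0.02, 0, 0, 0],
  [0, 0, 0, 0, 0, 0],
  [0, 0, 0, 0, 0, 0],
  [0, 0, 0, 0, 0, 0],
  [0, 0, 0, 0, 0, 0],
  [0, 0, 0, 0, 0, 0],
])

```text
clock: 28.05
tcp_pos: [0.4429, 0.2758, 0.0702]
orientation: [0.001, 0.152, 0.988, 0.0]
wrist_force: [-0.1, 0.4, -2.1]
finger_gap: 0.0149
```

```bash
python3 look.py s top; python3 - <<'E'
from h import *
s=get_state();im=read_camera("side")[:,:,::-1]
cv2.imwrite("pics/s_side.png",cv2.resize(im[190:384,130:330],None,fx=3,fy=3,interpolation=cv2.INTER_CUBIC))
t=np.load("s_top.npy");cv2.imwrite("pics/s_top2.png",cv2.resize(t[110:250,90:290],None,fx=4,fy=4,interpolation=cv2.INTER_CUBIC))
E
```

```text
[0.44291628 0.27583904 0.07020532] [0.30138565 0.95350159 0.00118971] 72.45913981851287 [ 1.52258041e-03  7.66464825e-04 -9.99998547e-01] F [-0.05639403  0.39554906 -2.08261153] [-0.028901    0.04658994 -0.00874918] 0.014931924148268497 28.05
stick yaw -17.540860181487133
```

View pics/s_side.png

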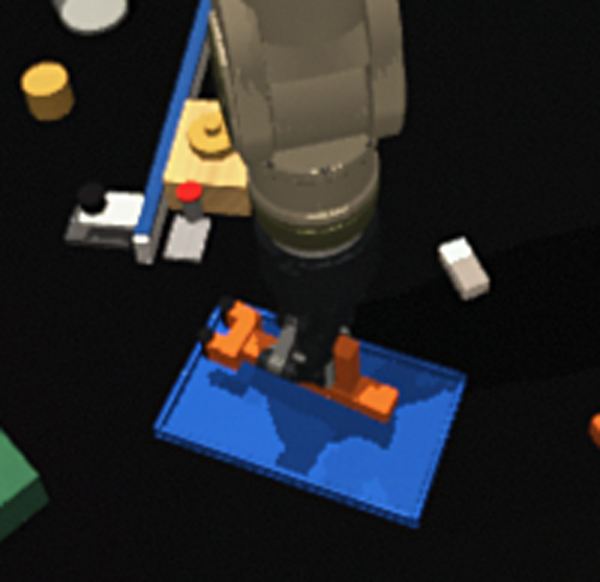

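View pics/s_top2.png

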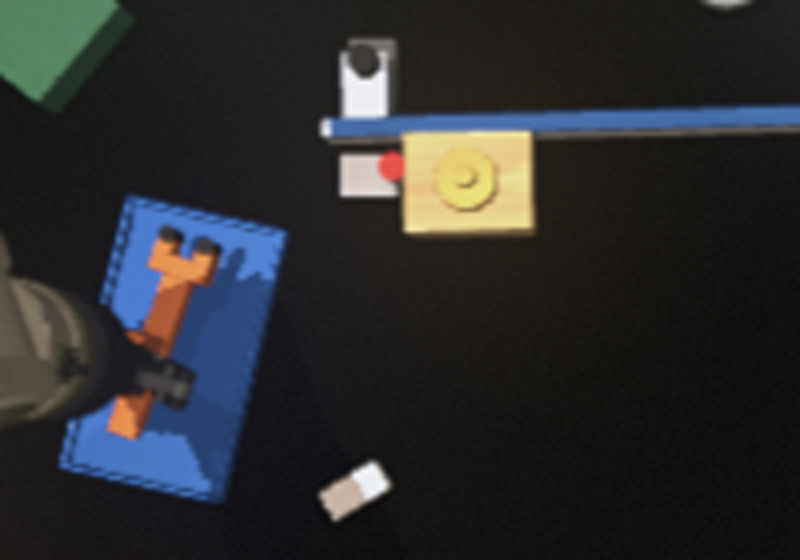

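Emit:
jog_arm([
  [0, 0, -0.01, 0, 0, 0],
  [0, 0, -0.01, 0, 0, 0],
  [0, 0, -0.008, 0, 0, 0],
  [0, 0, -0.005, 0, 0, 0],
  [0, 0, -0.003, 0, 0, 0],
  [0, 0, -0.002, 0, 0, 0],
  [0, 0, -0.001, 0, 0, 0],
  [0, 0, -0.001, 0, 0, 0],
  [0, 0, -0.001, 0, 0, 0],
  [0, 0, 0, 0, 0, 0],
])

```text
clock: 29.15
tcp_pos: [0.4424, 0.2758, 0.0285]
orientation: [0.0, 0.152, 0.988, 0.0]
wrist_force: [1.2, -0.8, -1.5]
finger_gap: 0.0146
```

Emit:
jog_arm([
  [0, 0, -0.0003, 0, 0, 0],
  [0, 0, -0.0003, 0, 0, 0],
  [0, 0, -0.0003, 0, 0, 0],
  [0, 0, 0, 0, 0, 0],
  [0, 0, 0, 0, 0, 0],
  [0, 0, 0, 0, 0, 0],
  [0, 0, 0, 0, 0, 0],
  [0, 0, 0, 0, 0, 0],
  [0, 0, 0, 0, 0, 0],
  [0, 0, 0, 0, 0, 0],
])

```text
clock: 30.15
tcp_pos: [0.4425, 0.2758, 0.0285]
orientation: [0.0, 0.152, 0.988, 0.0]
wrist_force: [-2.0, -1.1, 7.6]
finger_gap: 0.015
```

On the floor: the upward force is 7.6 N. I'll release and retreat.

Emit:
jog_arm([
  [0, 0, 0, 0, 0, 0],
  [0, 0, 0, 0, 0, 0],
  [0, 0, 0, 0, 0, 0],
  [0, 0, 0, 0, 0, 0],
  [0, 0, 0, 0, 0, 0],
  [0, 0, 0, 0, 0, 0],
  [0, 0, 0, 0, 0, 0],
  [0, 0, 0, 0, 0, 0],
  [0, 0, 0, 0, 0, 0],
  [0, 0, 0, 0, 0, 0],
], hand=1)

```text
clock: 31.15
tcp_pos: [0.4423, 0.2757, 0.0274]
orientation: [0.0, 0.152, 0.988, 0.0]
wrist_force: [-0.3, 0.2, -0.2]
finger_gap: 0.0856
```

Emit:
jog_arm([
  [0, 0, 0.005, 0, 0, 0],
  [0, 0, 0.01, 0, 0, 0],
  [0, 0, 0.015, 0, 0, 0],
  [0, 0, 0.02, 0, 0, 0],
  [0, 0, 0.025, 0, 0, 0],
  [-0.01, 0.01, 0.025, 0, 0, 0],
  [-0.03, 0.02, 0.025, 0, 0, 0],
  [-0.03, 0.02, 0.025, 0, 0, 0],
  [-0.03, 0.02, 0.015, 0, 0, 0],
  [0, 0, 0, 0, 0, 0],
])

```text
clock: 32.15
tcp_pos: [0.3403, 0.3481, 0.196]
orientation: [0.001, 0.15, 0.989, 0.002]
wrist_force: [0.8, 0.7, -0.4]
finger_gap: 0.0855
```

```bash
python3 - <<'E'
from h import *
s=get_state();print(s["tcp_pos"],s["finger_gap"],s["wrist_force"],s["clock"])
for n in("top","side"):
    im=read_camera(n)[:,:,::-1];np.save(f"z_{n}.npy",im)
    cv2.imwrite(f"pics/z_{n}.png",cv2.resize(im,(800,600),interpolation=cv2.INTER_CUBIC))
E
```

```text
[0.34032957 0.34809475 0.19603174] 0.08545130019055101 [ 0.82083134  0.74663063 -0.41555209] 32.15
```

View pics/z_top.png

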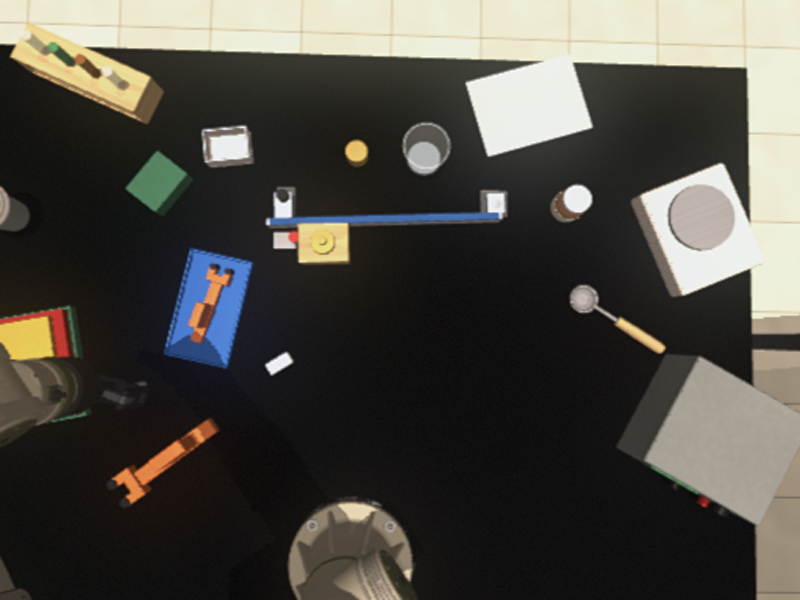

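View pics/z_side.png

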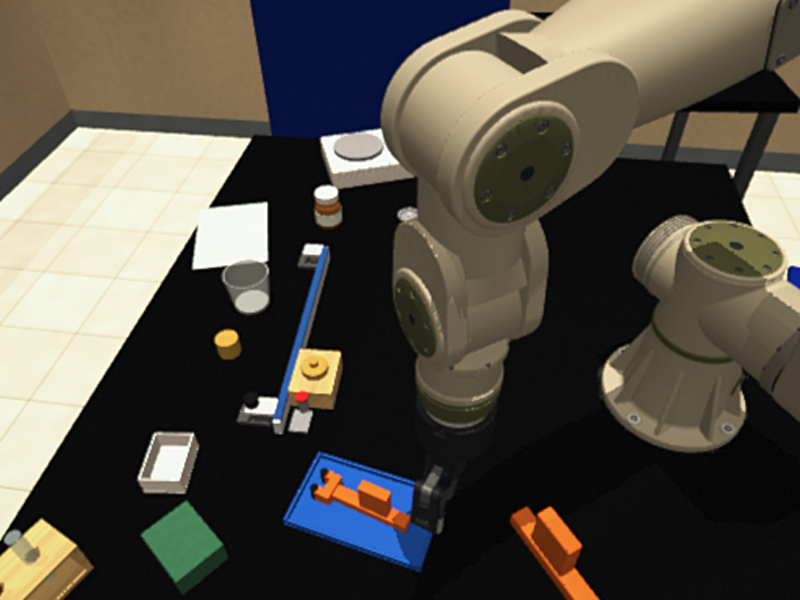

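```bash
python3 - <<'E'
from h import *
im=np.load("z_top.npy");cv2.imwrite("pics/z2.png",cv2.resize(im[130:180,165:235],None,fx=10,fy=10,interpolation=cv2.INTER_CUBIC))
E
```

```text
(no output)
```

View pics/z2.png

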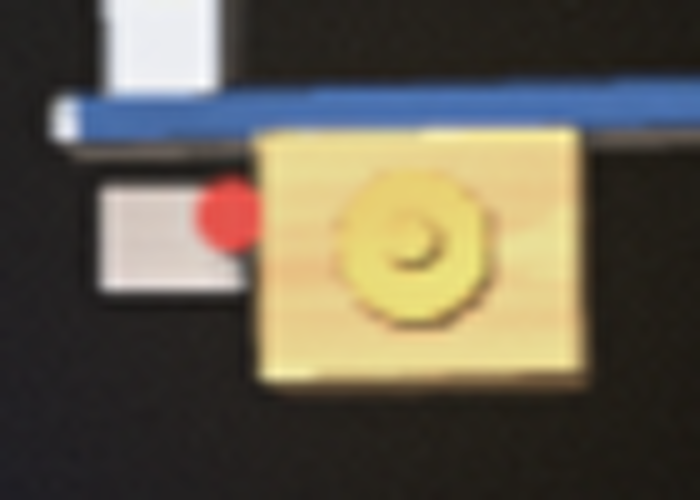

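The sled touches the post at (258,215) and lies along the rail. I'm handing in.

```bash
python3 -c "
from workcell import *
print(hand_in())"
```

```text
the job is handed in; nothing more can be done
None
```

The job is done and handed in at about 32 s. I took the smaller stick from its tray, brought the sled onto the rail with the fork, fed it along to the red-capped stop post, and held it there for about a second. The stick is back flat in its tray, released.

- **Forces:** the wrist force toward the rail stayed at about 4.5–7 N from contact to the stop. It peaked at about 13 N along the feed direction against the post. These are readings at the end of each one-second move, so a brief peak between them would not show.
- **Sled:** the last pictures show it along the rail, touching the post.
- **Stick:** it lies in the tray at almost its original place.
- **Everything else:** the bystanders look unmoved and the arm is clear of everything.

I judged the final sled position by eye in the zoomed top picture and did not compute it against the limits. No check failed or disagreed.

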